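# Show the yellow thread spool to the code scanner

## Task

Draw the mustard-yellow spool of thread straight up off its pin on the wooden stand, turn it so that the code label on the underside of its base squarely faces the middle of the scanner's red window from about 8 cm away, and keep it held up there, steady and touching nothing but your gripper. The program finishes while still holding the spool in front of the scanner. Leave the other three spools on their pins, leave the blue pin tin where it lies, and do not touch the scanner.

Things in the scene. Friction and masses are not known exactly. Their poses are not given: they have to be found in the camera images.
- spool_yellow: The spool to present: mustard-yellow thread on a white core, about 0.1 kg. Origin at the centre of its underside, z up its axis. From the underside up: white flange 50 mm across, 4 mm thick; straight round thread package 42 mm across, from 4 to 85 mm; bare core 24 mm across, to 95 mm. A 16 mm bore runs right through. It stands upright and loose on one of the stand's four pins (any of them).
- label (a point): Centre of the underside of the yellow spool (same point as its origin, same axes; z points from the underside up through the spool). A ring-shaped paper label with a small square matrix code is stuck on this underside.
- spool_top (a point): Centre of the top end of the yellow spool's core, 95 mm from the underside, same axes.
- spool_brown: A like spool of brown thread on another pin, same sizes, origin and axes. To be left alone.
- spool_black: A like spool of black thread on another pin, same sizes, origin and axes. To be left alone.
- spool_red: A like spool of dark red thread on another pin, same sizes, origin and axes. To be left alone.
- rack: Thread stand, fixed: beech board 84 mm (x) by 340 mm (y), 22 mm thick, origin at the centre of its underside on the table. Four upright pins, 8 mm across, stand in a row along its y axis at y = -120, -40, 40, 120 mm and rise 75 mm above the board (to 97 mm above the table). Each carries one spool standing on the board, its top 117 mm above the table.
- scanner: Table-top code scanner, fixed: round grey foot 112 mm across and a yoke, 120 mm high, 112 mm wide; its black head, 84 mm across, 60 mm deep, tilts in the yoke about a level axis 108 mm above the table and reaches about 160 mm. Origin at the centre of the foot's underside. The window looks up and to the scanner's -x side (roughly towards the robot).
- scan_window (a point): Middle of the scanner's round dark red window, 62 mm across, on the front of the head. Its z axis points straight out of the window (up and towards the robot); its y axis is level.
- scanner_head (a joint): Tilt of the scanner's head, rad. The window's outward direction leans 0.646 rad from vertical towards the scanner's -x side at 0, and more as the value grows. A stiff hinge that stays as it is set.
- tin: Blue pin tin with a yellow top panel, shut, 60 mm (x) by 85 mm (y), 22 mm high, lying loose on the table before the scanner. Origin at the centre of its underside. To be left alone.
There are look-alikes about, which are no part of the job. There is more than one size of the spool_yellow; the one meant has the size given above.

How it is judged:
On the way:
1. the yellow spool is drawn up clear of its pin, in the gripper (z of label in the frame of rack above 0.1 m and contact force between the fingers and spool_yellow above 1 N and contact force between spool_yellow and rack below 0.2 N), for 0.1 s.
At the end, for the whole second after the job is handed in: Yellow spool held still in the fingers alone, underside 50-110 mm out from the scanner window, within 20 mm of its axis each way, spool axis within 15 deg of it, underside facing the window, over 120 mm above the table; other spools and tin within 15 mm of their starts (z of label in the frame of scan_window between 0.05 and 0.11 m and x of label in the frame of scan_window between -0.02 and 0.02 m and y of label in the frame of scan_window between -0.02 and 0.02 m and angle between the z axis of label and the z axis of scan_window, either way round below 0.26 rad and z of spool_top in the frame of scan_window above 0.13 m and height (world z) of label above 0.12 m and contact force between the fingers and spool_yellow above 1 N and contact force between spool_yellow and rack below 0.2 N and contact force between spool_yellow and scanner below 0.2 N and contact force between spool_yellow and spool_brown below 0.2 N and contact force between spool_yellow and spool_black below 0.2 N and contact force between spool_yellow and spool_red below 0.2 N and contact force between spool_yellow and tin below 0.2 N and linear speed of spool_yellow below 0.02 m/s and angular speed of spool_yellow below 0.15 rad/s and distance of each of spool_brown, spool_black, spool_red, tin from where it was at the start of the episode below 0.015 m); the arm keeps its last pose, push and grip.
It fails at once if another spool is lifted or knocked from its place (15 mm) (distance of any of spool_brown, spool_black, spool_red from where it was at the start of the episode above 0.015 m).
It fails at once if the pin tin is shifted (15 mm) (distance of tin from where it was at the start of the episode above 0.015 m).
It fails at once if the scanner is touched (more than 1 N) (contact force between scanner and anything else above 1 N).
It also fails if it takes over 38 s, if anything falls off the work surface, if the arm or the gripper's body presses on something with over 40 N, if the wrist force passes 120 N, or if a joint passes its speed limit or range.

## Robot

A 7-joint arm with a two-finger parallel gripper is mounted at the origin on the work surface. World frame = base frame: x ahead of the robot, y to its left, z up, the work surface at z = 0. Lengths are in m, angles in rad, forces in N, time in s.
With the tool pointing down it reaches from about 0.4 to 0.85 m from the base axis. Payload 10.4 kg.
Tool frame: the origin (TCP) lies on the mounting face of the last link; the fingertips stand r.tips_ahead ahead of it and the grasp point (between the pads) lies 164 mm ahead of it (r.tips_ahead is the distance from the TCP to the fingertips, in m); z points along the fingers, y is the line along which they close (so a half turn about z gives the same grasp; the last joint's range is limited). The gripper opens to 87 mm and grips with 3 to 60 N. Pads are 19 mm wide; open, the fingers measure 117 mm over their backs; the gripper's body (75 mm by 190 mm) begins 51 mm behind the grasp point.
Start: joints at [1.131, 0.332, -0.065, 1.46, 0.022, 1.35, -0.088], TCP at [0.253, -0.571, 0.405] pointing down, gripper open.
Joint ranges: [-2.6, 2.6], [-0.5, 2.12], [-1.47, 1.34], [0.16, 2.42], [-1.27, 4.41], [0.06, 2.06], [-2.6, 2.6]. Speed limits (rad/s): [2.22, 2.22, 2.79, 2.79, 3.14, 3.14, 3.14].

## Interface

Orientations are given as a unit quaternion [x, y, z, w].
In Python, from bench import telemetry, imaging, job, r gives the robot as it stands.
- The arm moves only by the tool move_arm, never from a script. Its argument "steps" is a list of rows, each an object of numbers: "dx", "dy", "dz": the shift along the tool's x, y, z in cm; "spin": the turn about the tool's z in rad. In form: [{"dx": .., "dy": .., "dz": .., "spin": ..}, ...]. A call has 1 to 12 rows; each row shifts and turns the commanded pose from where the row before left it, along the tool's axes as they then stand; what a row does not reach is not made up. A row lasts 1/10 s, in which the tool goes at most 50 mm and 8.59 degrees, less where a joint would pass 70% of its speed; a pose out of reach is approached as far as the arm can. A call with a gripper value outside its range is refused whole. "claw" is the finger opening in cm, from 0 to 8.7, set as the call begins (left out, the last holds). The fingers move at their own pace and stop on an object; "squeeze" is the grip in N (left out, the last holds). Time passes only in rows, so rows that do not move let the fingers close. It gives the time, the measured TCP pose, the force, the opening and the grip force at its end, in the units of the state.
- telemetry.read_state(): the state, without advancing time (a new reading comes with each control period).
- imaging.camera(name): name is "side" or "top" or "wrist"; returns a dict with "img" (420x560x3 uint8, red, green, blue), "camera_matrix" (3x3 intrinsics, pixels), "R" (3x3) and "t" (3): a world point X has camera coordinates R X + t. Camera axes: x right, y down, z forward; pixel columns grow to the right and rows downward; lengths in m; the calibration is good to about 2 mm. A picture is of the moment at which its call begins. There is no depth.
- job.close_job(): hands the job in; it is judged then, once.
The state is a dict: "time": time; "joint_positions": joint angles; "joint_vel": joint speeds; "joint_torque": joint torques, N m; "ee_pos": TCP position; "eef_rot": TCP orientation; "ft_force": force on the tool from outside, world axes, zero at the start; "torque": the same for the moment, N m; "width": finger opening in m; "grip_force": force on a finger pad.
Only numpy, scipy, OpenCV 4.12 (cv2) and the standard library are available. Lean on these libraries where they do the work, as an engineer would, in place of code of your own. Each camera call takes 0.05 s, during which the arm holds its last target. There are 200 camera calls.

## Working session

There is one attempt and no reset: what is moved stays moved. The work goes in short steps, Python scripts to look and compute and a tool call to move; the robot and the scene stay as the last step left them, time stands still between calls to the robot, and variables do not carry over. Pictures are saved under pics/ and viewed, at most 10 in all, crops included, and the job is handed in when it is done.

Besides the shell and the picture viewer there is one more tool, called after "Emit:" as a command line: name --argument value ..., lists and objects as JSON in quotes. move_arm: Moves the arm, as the interface text tells. Its arguments: {"type":"object","properties":{"steps":{"type":"array","items":{"type":"object","properties":{"dx":{"type":"number"},"dy":{"type":"number"},"dz":{"type":"number"},"spin":{"type":"number"}}}},"claw":{"type":"number"},"squeeze":{"type":"number"}},"required":["steps"]}

```bash
mkdir -p pics; cat > h.py <<'E'
import numpy as np, cv2
from bench import telemetry, imaging, job, r
from scipy.spatial.transform import Rotation as Ro
def grab(n,f):
    c=imaging.camera(n); cv2.imwrite('pics/'+f+'.png',c['img'][:,:,::-1]); np.savez('pics/'+f+'.npz',K=c['camera_matrix'],R=c['R'],t=c['t']); return c
def ld(f):
    d=np.load('pics/'+f+'.npz'); return d['K'],d['R'],d['t']
def ray(f,u,v):
    K,R,t=ld(f); return -R.T@t, R.T@np.linalg.solve(K,[u,v,1.])
def onz(f,u,v,z):
    o,d=ray(f,u,v); return o+d*(z-o[2])/d[2]
def proj(f,X):
    K,R,t=ld(f); p=(R@np.atleast_2d(X).T).T+t; q=(K@p.T).T; return q[:,:2]/q[:,2:]
E
python3 - <<'E'
from h import *
s=telemetry.read_state(); print(s, r.tips_ahead)
a=[grab(n,n+'0')['img'] for n in('side','top')]
for n in('side0','top0'): K,R,t=ld(n); print(n,K[0,0],-R.T@t,R[2])
E
```

```text
{'time': 0.0, 'joint_positions': array([ 1.13137671,  0.33286822, -0.06470433,  1.4609326 ,  0.02158249,
        1.3499428 , -0.08847592]), 'joint_vel': array([-0.00032114,  0.0007074 , -0.00133305, -0.00087423,  0.00046184,
        0.00047449, -0.00094294]), 'joint_torque': array([-3.08332319e-04, -6.23259830e+01,  2.44043703e-02, -3.89907646e+01,
       -6.12994074e-02,  3.97687883e-02,  1.34926063e-04]), 'ee_pos': array([ 0.25298923, -0.57136064,  0.40396022]), 'eef_rot': array([ 9.78356240e-01,  2.06926405e-01, -1.75417646e-04, -7.06659345e-04]), 'ft_force': array([0.33389616, 0.07914183, 0.77206565]), 'torque': array([ 0.05699055, -0.01850387,  0.02340964]), 'grip_force': 0.0, 'width': 0.08701273946807656} 0.1822
side0 378.86549125295085 [0.1945998  0.71122258 0.52274275] [ 0.35763167 -0.81778473 -0.45091876]
top0 448.8598803983223 [ 0.33894684 -0.01199964  1.14933516] [ 0.14486958  0.01651847 -0.98931286]
```

View pics/side0.png

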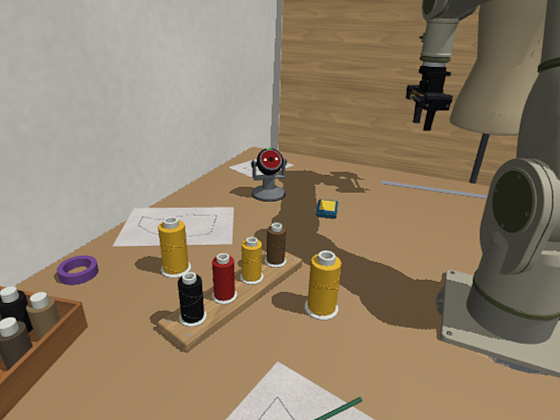

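View pics/top0.png

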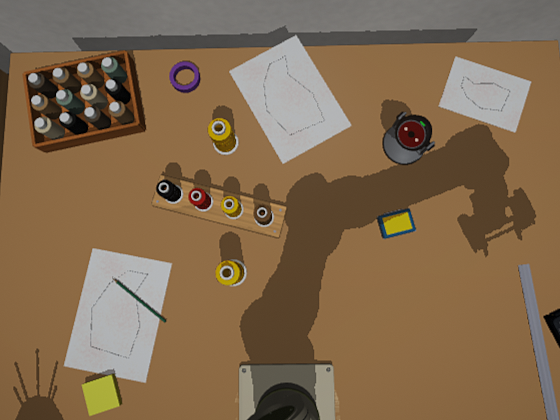

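The yellow things that could be confused are:
- rack spool: top (232,206), side (252,260)
- free-standing spool: top (221,130), side (173,247)
- free-standing spool: top (229,272), side (324,285)
- tin panel: top (397,224)

The two free-standing spools look bigger and are on no pin. I choose the one on the rack and check it in a crop.

```bash
python3 - <<'E'
import cv2,numpy as np
s=cv2.imread('pics/side0.png');t=cv2.imread('pics/top0.png')
def c(i,u,v,w,h): return cv2.resize(i[v:v+h,u:u+w],(400,300),interpolation=cv2.INTER_CUBIC)
m=np.vstack([np.hstack([c(t,150,165,140,105),c(s,170,210,140,105)]),np.hstack([c(t,370,95,80,60),c(s,235,140,80,60)])])
cv2.imwrite('pics/m0.png',m)
E
```

```text
(no output)
```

View pics/m0.png

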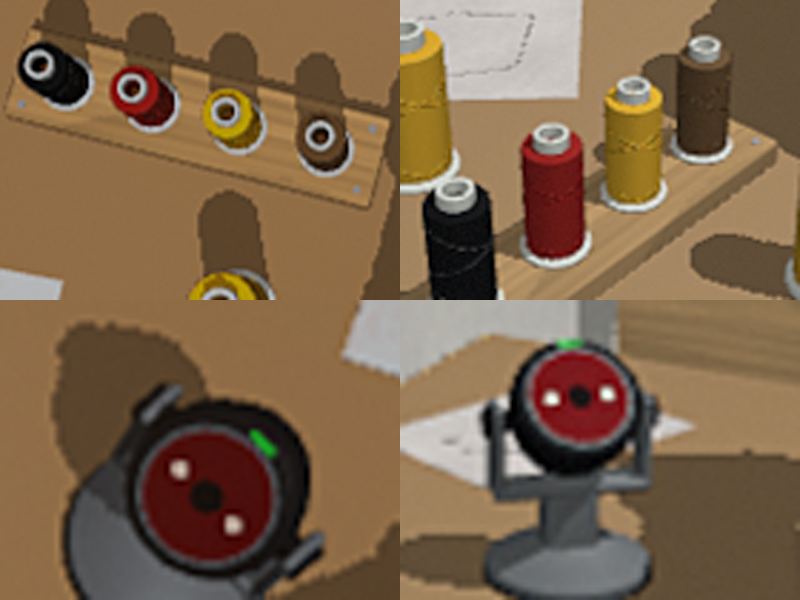

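The mosaic shows the rack's yellow spool with a bare white core at crop (226,111), the same size as its neighbours, so it is the right one. The scanner window is centred at about top (411,134) and side (271,159). Next I measure the rack line and fit the window disc in both views.

```bash
cat > m.py <<'E'
from h import *
from scipy.optimize import least_squares
sc=400/140
P=np.array([onz('top0',150+(a+.5)/sc-.5,165+(b+.5)/sc-.5,.117) for a,b in[(39,65),(130,88),(226,111),(321,139)]])
print(P.round(4)); print('gaps',np.linalg.norm(np.diff(P,axis=0),axis=1))
u=np.array([-1.5,-.5,.5,1.5])*.08; c=P.mean(0); d=(u@(P-c))[:2]; d/=np.linalg.norm(d)
print('dir blk->brown',d,'yellow fit',c[:2]+.04*d)
yb=onz('side0',170+(633+.5-400)/sc-.5,210+(83+.5)/sc-.5,.117);print('yellow side view',yb)
def mask(n,box):
    i=cv2.imread(f'pics/{n}.png').astype(int); u,v,w,h=box
    m=np.zeros(i.shape[:2],np.uint8); s=i[v:v+h,u:u+w]
    m[v:v+h,u:u+w]=(s[...,2]>60)&(s[...,2]>2*s[...,1]); 
    cs,_=cv2.findContours(m,cv2.RETR_EXTERNAL,cv2.CHAIN_APPROX_NONE); k=cv2.convexHull(max(cs,key=cv2.contourArea))
    return cv2.fitEllipse(k)
E={n:mask(n,b) for n,b in(('top0',(390,115,40,40)),('side0',(255,145,32,32)))}
print(E)
def ptsE(e,g=1.0):
    (x,y),(a,b),th=e; t=np.linspace(0,2*np.pi,24,endpoint=False); th=np.deg2rad(th)
    p=np.c_[(a+g)/2*np.cos(t),(b+g)/2*np.sin(t)]; return p@np.array([[np.cos(th),np.sin(th)],[-np.sin(th),np.cos(th)]])+[x,y]
def res(p):
    C=p[:3];yaw,le=p[3:]
    h=np.array([np.cos(yaw),np.sin(yaw),0]);n=np.sin(le)*h+np.cos(le)*np.array([0,0,1])
    ax=np.array([-np.sin(yaw),np.cos(yaw),0]);bx=np.cross(n,ax); o=[]
    for k,e in E.items():
        for q in ptsE(e):
            a,dd=ray(k,*q); X=a+dd*(n@(C-a))/(n@dd); o.append((np.hypot((X-C)@ax,(X-C)@bx)-.031)*1000)
    return o
s=least_squares(res,[.6,-.2,.15,2.5,.8],x_scale=[.01,.01,.01,.1,.1]); print('window C,yaw,lean',s.x.round(4),'rms mm',np.sqrt(np.mean(s.fun**2)))
def L(n,x,y,x0,y0): return (x0+(x+.5)/5-.5,y0+(y+.5)/5-.5)
for a,b in(((179,169),(151,99)),((233,225),(207,94)),((206,195),(180,97))):
    A=[]; B=[]
    for o,dd in(ray('top0',*L(0,*a,370,95)),ray('side0',*L(0,*b,235,140))):
        dd/=np.linalg.norm(dd); M=np.eye(3)-np.outer(dd,dd); A.append(M);B.append(M@o)
    print('tri',np.linalg.lstsq(np.vstack(A),np.hstack(B),rcond=None)[0].round(4))
for n,q in(('foot side',onz('side0',269,193,0.0)),('tin',onz('top0',397,224,.022))): print(n,q.round(3))
E
python3 m.py
```

```text
[[0.5386 0.2785 0.117 ]
 [0.5181 0.2031 0.117 ]
 [0.4978 0.1242 0.117 ]
 [0.4735 0.0468 0.117 ]]
gaps [0.07812275 0.08147269 0.08112486]
dir blk->brown [-0.26835274 -0.96332072] yellow fit [0.49625518 0.12459339]
yellow side view [0.49887479 0.12621725 0.117     ]
{'top0': ((411.156494140625, 133.7941131591797), (24.705902099609375, 25.8809871673584), 133.42884826660156), 'side0': ((270.3764343261719, 158.81094360351562), (16.533342361450195, 18.84502410888672), 120.38594055175781)}
window C,yaw,lean [ 0.655  -0.3044  0.1269  8.5876  0.7778] rms mm 0.6073655342436738
tri [ 0.6688 -0.2925  0.1262]
tri [ 0.6412 -0.3159  0.1268]
tri [ 0.6553 -0.3046  0.1262]
foot side [ 0.667 -0.324  0.   ]
tin [ 0.453 -0.287  0.022]
```

Emit:
move_arm --steps '[{"dx": 3.15, "dy": -3.35}, {"dx": 3.15, "dy": -3.35}, {"dx": 3.15, "dy": -3.35}, {"dx": 3.15, "dy": -3.35}, {"dx": 3.15, "dy": -3.35}, {"dx": 3.15, "dy": -3.35}, {"dx": 3.15, "dy": -3.35}, {"dx": 3.15, "dy": -3.35}, {"dx": 3.15, "dy": -3.35}, {"dx": 3.15, "dy": -3.35}, {"dx": 3.15, "dy": -3.35}, {"dx": 3.15, "dy": -3.35}]' --claw 8.7 --squeeze 10

```text
$.steps[0]: bad value
```

Emit:
move_arm --steps '[{"dx": 3.15, "dy": -3.35}, {"dx": 3.15, "dy": -3.35}, {"dx": 3.15, "dy": -3.35}, {"dx": 2, "dy": -2}, {"spin": -0.147}, {"spin": -0.147}, {"spin": -0.147}, {"spin": -0.147}, {"spin": -0.147}, {"spin": -0.147}, {}, {}]'

```text
$.steps[0]: bad value
```

```bash
cat >> h.py <<'E'
def st():
    s=telemetry.read_state(); R=Ro.from_quat(s['eef_rot']).as_matrix(); return s,R,s['ee_pos']+R[:,2]*.164
def go(target):  # shift of grasp point in tool axes, cm
    s,R,g=st(); return (R.T@(np.array(target)-g)*100).round(2)
E
python3 - <<'E'
from h import *
s,R,g=st(); print(s['time'],g,'\n',R,'\n',s['joint_positions'],go([.497,.125,.084]))
print('big near', onz('side0',322,308,0), 'far',onz('side0',175,268,0))
grab('wrist','w1'); print(proj('w1',[[.497,.125,.117]]))
E
```

```text
0.1 [ 0.25288503 -0.57119467  0.24002365] 
 [[ 9.14387028e-01  4.04840764e-01 -5.65357812e-04]
 [ 4.04841156e-01 -9.14386303e-01  1.15228745e-03]
 [-5.04625090e-05 -1.28251680e-03 -9.99999176e-01]] 
 [ 1.13142455  0.33280937 -0.06472587  1.46087715  0.02160072  1.34988526
 -0.08851095] [ 50.51 -53.76  15.67]
big near [0.3372646  0.12853772 0.        ] far [0.68337406 0.14994836 0.        ]
[[-921.97108797 -875.87109576]]
```

View pics/w1.png

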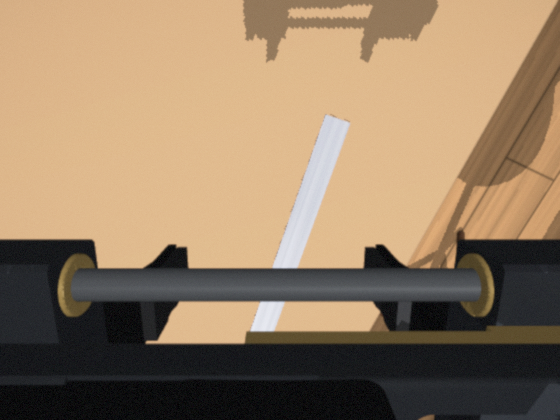

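The moves were refused and the arm has not moved; this wrist view shows only the start position. I'll retry with all four numbers in each row.

Emit:
move_arm --steps '[{"dx": 3.15, "dy": -3.35, "dz": 0, "spin": 0}]' --claw 8.7 --squeeze 10

```text
time: 0.25
ee_pos: [0.2652, -0.5312, 0.4032]
eef_rot: [0.979, 0.203, -0.001, -0.0]
ft_force: [0.7, -0.1, -0.1]
width: 0.0867
grip_force: 0.0
```

Emit:
move_arm --steps '[{"dx": 3.15, "dy": -3.35, "dz": 0, "spin": 0}, {"dx": 3.15, "dy": -3.35, "dz": 0, "spin": 0}, {"dx": 3.15, "dy": -3.35, "dz": 0, "spin": 0}, {"dx": 3.15, "dy": -3.35, "dz": 0, "spin": 0}, {"dx": 3.15, "dy": -3.35, "dz": 0, "spin": 0}, {"dx": 3.15, "dy": -3.35, "dz": 0, "spin": 0}, {"dx": 3.15, "dy": -3.35, "dz": 0, "spin": 0}, {"dx": 3.15, "dy": -3.35, "dz": 0, "spin": 0}, {"dx": 3.15, "dy": -3.35, "dz": 0, "spin": 0}, {"dx": 3.15, "dy": -3.35, "dz": 0, "spin": 0}, {"dx": 3.15, "dy": -3.35, "dz": 0, "spin": 0}, {"dx": 3.15, "dy": -3.35, "dz": 0, "spin": 0}]'

```text
time: 1.45
ee_pos: [0.4512, -0.0056, 0.4049]
eef_rot: [0.978, 0.207, 0.0, 0.0]
ft_force: [0.5, 0.1, 0.5]
width: 0.087
grip_force: 0.0
```

Emit:
move_arm --steps '[{"dx": 3.15, "dy": -3.35, "dz": 0, "spin": 0}, {"dx": 3.15, "dy": -3.35, "dz": 0, "spin": 0}, {"dx": 3.15, "dy": -3.35, "dz": 0, "spin": 0}, {"dx": 0, "dy": 0, "dz": 0, "spin": -0.147}, {"dx": 0, "dy": 0, "dz": 0, "spin": -0.147}, {"dx": 0, "dy": 0, "dz": 0, "spin": -0.147}, {"dx": 0, "dy": 0, "dz": 0, "spin": -0.147}, {"dx": 0, "dy": 0, "dz": 0, "spin": -0.147}, {"dx": 0, "dy": 0, "dz": 0, "spin": -0.147}, {"dx": 0, "dy": 0, "dz": 0, "spin": 0}, {"dx": 0, "dy": 0, "dz": 0, "spin": 0}]'

```text
time: 2.55
ee_pos: [0.4969, 0.1225, 0.4046]
eef_rot: [0.798, 0.603, -0.0, -0.0]
ft_force: [-0.4, -0.5, -0.2]
width: 0.0871
grip_force: 0.0
```

```bash
python3 - <<'E'
from h import *
s,R,g=st(); print(s['time'],g,'\n',R,'\n',s['joint_positions'],go([.497,.125,.084]))
grab('wrist','w2'); print(proj('w2',[[.497,.125,.117]]))
E
```

```text
2.55 [0.49681631 0.12251896 0.24058923] 
 [[ 2.73173106e-01  9.61964855e-01 -2.67257008e-04]
 [ 9.61964879e-01 -2.73173137e-01 -8.99574225e-05]
 [-1.59543314e-04 -2.32517907e-04 -9.99999960e-01]] 
 [ 0.46492624  0.16591597 -0.86730143  1.71957063  0.13048029  1.31648799
 -0.70527351] [ 0.25 -0.05 15.66]
[[274.16810241 211.54055724]]
```

View pics/w2.png

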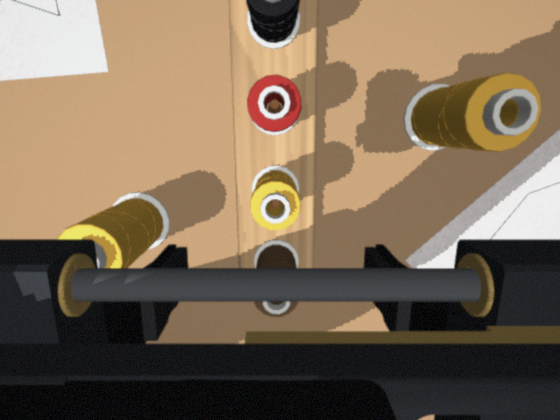

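The wrist view shows the yellow core top at (274,207) against a predicted (274,211). Red is just above it and brown just below. I'll correct for that and go down.

```bash
python3 - <<'E'
from h import *
p=onz('w2',274.5,207,.117); print(p,go([p[0],p[1],.084]))
E
```

```text
[0.49827179 0.12848724 0.117     ] [ 0.61 -0.02 15.66]
```

Emit:
move_arm --steps '[{"dx": 0.45, "dy": 0, "dz": 3, "spin": 0}, {"dx": 0, "dy": 0, "dz": 3.5, "spin": 0}, {"dx": 0, "dy": 0, "dz": 3.5, "spin": 0}, {"dx": 0, "dy": 0, "dz": 2.8, "spin": 0}, {"dx": 0, "dy": 0, "dz": 1.8, "spin": 0}, {"dx": 0, "dy": 0, "dz": 1.0, "spin": 0}, {"dx": 0, "dy": 0, "dz": 0, "spin": 0}]'

```text
time: 3.3
ee_pos: [0.4978, 0.1269, 0.2478]
eef_rot: [0.797, 0.604, -0.001, -0.0]
ft_force: [-0.1, -0.7, -0.6]
width: 0.087
grip_force: 0.0
```

Emit:
move_arm --steps '[{"dx": 0, "dy": 0, "dz": 0, "spin": 0}, {"dx": 0, "dy": 0, "dz": 0, "spin": 0}, {"dx": 0, "dy": 0, "dz": 0, "spin": 0}, {"dx": 0, "dy": 0, "dz": 0, "spin": 0}, {"dx": 0, "dy": 0, "dz": 0, "spin": 0}, {"dx": 0, "dy": 0, "dz": 0, "spin": 0}]' --claw 3 --squeeze 12

```text
time: 3.9
ee_pos: [0.4982, 0.127, 0.2489]
eef_rot: [0.796, 0.605, 0.0, 0.0]
ft_force: [0.2, -0.4, 0.4]
width: 0.0471
grip_force: 0.0
```

Emit:
move_arm --steps '[{"dx": 0, "dy": 0, "dz": 0, "spin": 0}, {"dx": 0, "dy": 0, "dz": 0, "spin": 0}, {"dx": 0, "dy": 0, "dz": 0, "spin": 0}, {"dx": 0, "dy": 0, "dz": -0.5, "spin": 0}, {"dx": 0, "dy": 0, "dz": -1.2, "spin": 0}, {"dx": 0, "dy": 0, "dz": -1.5, "spin": 0}, {"dx": 0, "dy": 0, "dz": -1.5, "spin": 0}, {"dx": 0, "dy": 0, "dz": -1.0, "spin": 0}, {"dx": 0, "dy": 0, "dz": -0.5, "spin": 0}, {"dx": 0, "dy": 0, "dz": 0, "spin": 0}]'

```text
time: 4.9
ee_pos: [0.4983, 0.127, 0.3116]
eef_rot: [0.797, 0.605, 0.001, 0.0]
ft_force: [-0.1, -0.3, -1.4]
width: 0.0409
grip_force: 12.0
```

```bash
python3 - <<'E'
from h import *
s,R,g=st(); print(s['time'],g,s['grip_force'],s['width'],s['joint_positions'])
a=grab('side','s3')['img']; b=grab('wrist','w3')['img']
c=cv2.resize(a[190:310,170:330],(533,400),interpolation=3)
cv2.imwrite('pics/s3c.png',c[:,:,::-1])
E
```

```text
4.9 [0.49851444 0.12696045 0.14756822] 11.978494837209608 0.0408982709104613 [ 0.42030534  0.26866239 -0.85327622  1.8323035   0.22287359  1.13856314
 -0.78148615]
```

View pics/s3c.png

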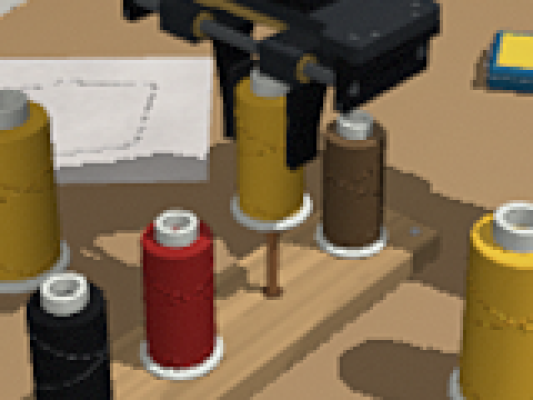

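The spool is up straight with the pin still about 1 cm inside the bore. I'll turn the gripper a quarter on the pin, then use the pin to tilt the spool about the pads.

Emit:
move_arm --steps '[{"dx": 0, "dy": 0, "dz": 0, "spin": -0.143}, {"dx": 0, "dy": 0, "dz": 0, "spin": -0.143}, {"dx": 0, "dy": 0, "dz": 0, "spin": -0.143}, {"dx": 0, "dy": 0, "dz": 0, "spin": -0.143}, {"dx": 0, "dy": 0, "dz": 0, "spin": -0.143}, {"dx": 0, "dy": 0, "dz": 0, "spin": -0.143}, {"dx": 0, "dy": 0, "dz": 0, "spin": -0.143}, {"dx": 0, "dy": 0, "dz": 0, "spin": -0.143}, {"dx": 0, "dy": 0, "dz": 0, "spin": -0.143}, {"dx": 0, "dy": 0, "dz": 0, "spin": -0.143}, {"dx": 0, "dy": 0, "dz": 0, "spin": -0.143}, {"dx": 0, "dy": 0, "dz": 0, "spin": 0}]'

```text
time: 6.2
ee_pos: [0.498, 0.1268, 0.31]
eef_rot: [0.133, 0.991, 0.0, -0.001]
ft_force: [0.2, 1.4, -1.2]
width: 0.041
grip_force: 12.0
```

```bash
python3 - <<'E'
from h import *
s,R,g=st(); print(s['time'],g,s['grip_force'],s['ft_force'],R.round(3),s['joint_positions'])
E
```

```text
6.2 [0.49776143 0.12683035 0.14603618] 11.976582275414598 [ 0.1893923   1.36203227 -1.18414041] [[-0.964  0.264 -0.001]
 [ 0.264  0.964  0.   ]
 [ 0.001  0.    -1.   ]] [ 0.62684883  0.36747042 -1.12102363  1.82607656  0.35731371  1.17449172
  0.69324061]
```

Emit:
move_arm --steps '[{"dx": 0.5, "dy": 0, "dz": 0, "spin": 0}, {"dx": 0.58, "dy": 0, "dz": 0.11, "spin": 0}, {"dx": 0.34, "dy": 0, "dz": 0.1, "spin": 0}, {"dx": 0.33, "dy": 0, "dz": 0.1, "spin": 0}, {"dx": 0.32, "dy": 0, "dz": 0.15, "spin": 0}, {"dx": 0.31, "dy": 0, "dz": 0.16, "spin": 0}, {"dx": 0.6, "dy": 0, "dz": 0.37, "spin": 0}, {"dx": 0, "dy": 0, "dz": 0, "spin": 0}]'

```text
time: 7.0
ee_pos: [0.4685, 0.1353, 0.3003]
eef_rot: [0.134, 0.991, -0.0, -0.0]
ft_force: [1.3, 0.1, -1.9]
width: 0.0407
grip_force: 12.0
```

```bash
python3 - <<'E'
from h import *
s,R,g=st(); print(s['time'],g,s['grip_force'],s['ft_force'],s['torque'])
a=grab('side','s4')['img']
c=cv2.resize(a[190:310,170:330],(533,400),interpolation=3)
cv2.imwrite('pics/s4c.png',c[:,:,::-1])
E
```

```text
7.0 [0.46830035 0.13526215 0.13627904] 11.998744406789115 [ 1.25641418  0.11403452 -1.9206832 ] [ 0.04282203 -0.44597342 -0.03941992]
```

View pics/s4c.png

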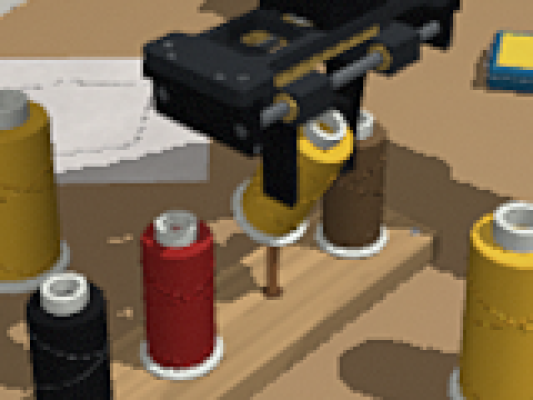

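The spool is pivoting as planned: about 32° of tilt, with its bottom still on the pin and the neighbours unmoved. I'll carry on to about 46° and then lift off.

Emit:
move_arm --steps '[{"dx": 0.27, "dy": 0, "dz": 0.23, "spin": 0}, {"dx": 0.27, "dy": 0, "dz": 0.24, "spin": 0}, {"dx": 0.22, "dy": 0, "dz": 0.24, "spin": 0}, {"dx": 0.21, "dy": 0, "dz": 0.24, "spin": 0}, {"dx": 0, "dy": 0, "dz": 0, "spin": 0}]'

```text
time: 7.55
ee_pos: [0.4605, 0.1378, 0.2923]
eef_rot: [0.135, 0.991, 0.0, 0.001]
ft_force: [0.4, -3.1, 13.5]
width: 0.041
grip_force: 12.0
```

Emit:
move_arm --steps '[{"dx": 0, "dy": 0, "dz": -0.5, "spin": 0}, {"dx": 0, "dy": 0, "dz": -1, "spin": 0}, {"dx": 0, "dy": 0, "dz": -2, "spin": 0}, {"dx": 0, "dy": 0, "dz": -3, "spin": 0}, {"dx": 0, "dy": 0, "dz": -3, "spin": 0}, {"dx": 0, "dy": 0, "dz": -2, "spin": 0}, {"dx": 0, "dy": 0, "dz": -1, "spin": 0}, {"dx": 0, "dy": 0, "dz": 0, "spin": 0}]' --squeeze 30

```text
time: 8.35
ee_pos: [0.46, 0.1378, 0.4171]
eef_rot: [0.135, 0.991, -0.0, 0.001]
ft_force: [-0.2, 0.1, -1.6]
width: 0.0406
grip_force: 30.0
```

```bash
python3 - <<'E'
from h import *
s,R,g=st(); print(s['time'],g,s['grip_force'],s['ft_force'],s['joint_positions'])
a=grab('side','s5')['img'];b=grab('top','t5')['img']
q=proj('s5',[g])[0].astype(int); p=proj('t5',[g])[0].astype(int); print(q,p)
c=np.hstack([cv2.resize(i[v-50:v+50,u-50:u+50],(400,400),interpolation=3) for i,(u,v) in((a,q),(b,p))])
cv2.imwrite('pics/s5c.png',c[:,:,::-1])
E
```

```text
8.35 [0.46022381 0.13771733 0.25312153] 29.968583360252694 [-0.24259782  0.07898558 -1.58389244] [ 0.80370315  0.13075728 -1.2479602   1.76418572  0.1283183   1.33657017
  0.82945191]
[267 182] [213 211]
```

View pics/s5c.png

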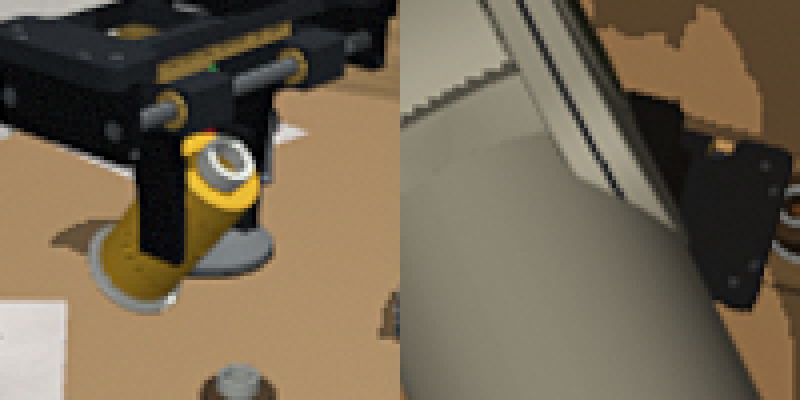

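```bash
cat > ax.py <<'E'
from h import *
def pose(f,top,bot,show=True):
    s,R,g=st(); o=[]
    for q in(top,bot):
        a,d=ray(f,*q); X=a+d*(R[:,1]@(g-a))/(R[:,1]@d); o.append(X)
    T,B=o; v=T-B; tr=R.T@v
    print('len',np.linalg.norm(v),'tilt',np.arctan2(tr[0],-tr[2]),'grasp rel. in tool: top',(R.T@(T-g)*1000).round(1),'bot',(R.T@(B-g)*1000).round(1))
E
python3 - <<'E'
from ax import *
pose('s5',(217+(229.5)/4-.5,132+160.5/4-.5),(217+134.5/4-.5,132+277/4-.5))
s,R,g=st()
# overlay models for several tilts / offsets
img=cv2.imread('pics/s5.png'); 
u,v=217,132
outs=[]
for th,L in((.70,.063),(.80,.063),(.80,.057),(.90,.060)):
    a=R@np.array([np.sin(th),0,-np.cos(th)]);l=R@np.array([np.cos(th),0,np.sin(th)]);y=R[:,1];B=g-a*L
    im=cv2.resize(img[v:v+100,u:u+100],(300,300),interpolation=3)
    for h,rad in((0,.025),(.004,.025),(.085,.021),(.095,.012)):
        t=np.linspace(0,2*np.pi,60)
        X=B+h*a+rad*(np.outer(np.cos(t),l)+np.outer(np.sin(t),y))
        q=((proj('s5',X)-[u,v]+.5)*3-.5).round().astype(np.int32); cv2.polylines(im,[q],True,(255,0,255),1)
    cv2.putText(im,f'{th} {L}',(5,15),0,.5,(0,0,0),1); outs.append(im)
cv2.imwrite('pics/ov.png',np.vstack([np.hstack(outs[:2]),np.hstack(outs[2:])]))
E
```

```text
len 0.09517651450882522 tilt 0.6473236441236545 grasp rel. in tool: top [ 13.8  -0.  -26.4] bot [-43.6  -0.   49.5]
```

View pics/ov.png

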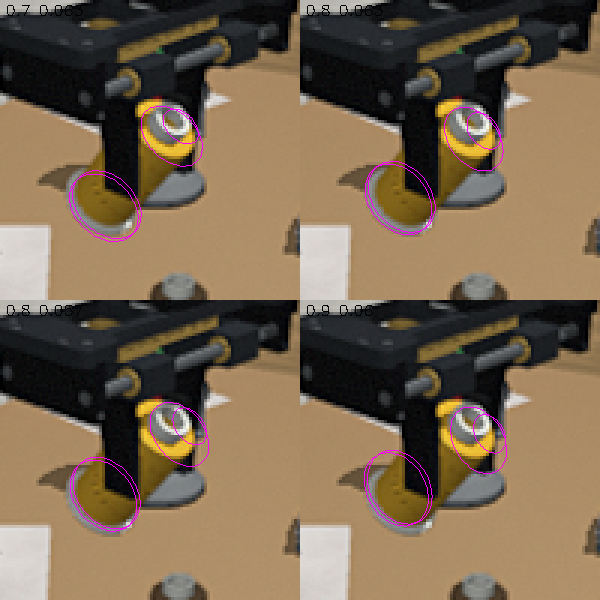

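The spool is held at a tilt of about 0.65 rad (37°); the measured length of 95.2 mm matches the given size. The window leans about 0.78–0.85, so I'll put it back on the pin tip and add some tilt.

Emit:
move_arm --steps '[{"dx": 0.4, "dy": 0, "dz": 2, "spin": 0}, {"dx": 0, "dy": 0, "dz": 3, "spin": 0}, {"dx": 0, "dy": 0, "dz": 3, "spin": 0}, {"dx": 0, "dy": 0, "dz": 2, "spin": 0}, {"dx": 0, "dy": 0, "dz": 0.8, "spin": 0}, {"dx": 0, "dy": 0, "dz": 0.6, "spin": 0}, {"dx": 0, "dy": 0, "dz": 0, "spin": 0}]' --squeeze 15

```text
time: 9.15
ee_pos: [0.4562, 0.1387, 0.3021]
eef_rot: [0.134, 0.991, 0.0, -0.0]
ft_force: [-0.4, -0.1, 0.9]
width: 0.0411
grip_force: 15.0
```

Emit:
move_arm --steps '[{"dx": 0.1, "dy": 0, "dz": 0.3, "spin": 0}, {"dx": 0.1, "dy": 0, "dz": 0.25, "spin": 0}, {"dx": 0.15, "dy": 0, "dz": 0.25, "spin": 0}, {"dx": 0.15, "dy": 0, "dz": 0.2, "spin": 0}, {"dx": 0, "dy": 0, "dz": 0, "spin": 0}]'

```text
time: 9.65
ee_pos: [0.4513, 0.1399, 0.2923]
eef_rot: [0.134, 0.991, -0.0, 0.0]
ft_force: [1.9, -0.1, 0.7]
width: 0.041
grip_force: 15.0
```

Emit:
move_arm --steps '[{"dx": 0, "dy": 0, "dz": 0, "spin": 0}, {"dx": 0, "dy": 0, "dz": -0.5, "spin": 0}, {"dx": 0, "dy": 0, "dz": -1, "spin": 0}, {"dx": 0, "dy": 0, "dz": -2, "spin": 0}, {"dx": 0, "dy": 0, "dz": -3, "spin": 0}, {"dx": 0, "dy": 0, "dz": -3, "spin": 0}, {"dx": 0, "dy": 0, "dz": -2, "spin": 0}, {"dx": 0, "dy": 0, "dz": -1, "spin": 0}, {"dx": 0, "dy": 0, "dz": 0, "spin": 0}]' --squeeze 30

```text
time: 10.55
ee_pos: [0.4514, 0.1401, 0.4183]
eef_rot: [0.135, 0.991, -0.0, 0.001]
ft_force: [-0.2, -0.2, -1.3]
width: 0.0403
grip_force: 30.0
```

```bash
python3 - <<'E'
from h import *
from scipy.optimize import least_squares
s,R,g=st(); print(s['time'],g,s['grip_force'],s['ft_force'])
def edges(f):
    i=cv2.imread(f'pics/{f}.png').astype(int); q=proj(f,[g])[0].astype(int); return i,q
# yellow mask bottom/top: fit tilt + bottom via white core top blob and yellow silhouette
grab('side','s6'); i,q=edges('s6'); hsv=cv2.cvtColor(i.astype(np.uint8),cv2.COLOR_BGR2HSV)
u,v=q-50; h=hsv[v:v+100,u:u+100]
yel=((h[...,0]>18)&(h[...,0]<32)&(h[...,1]>200)&(h[...,2]>60)).astype(np.uint8)
wh=((h[...,1]<40)&(h[...,2]>110)).astype(np.uint8)
for n,m in(('yel',yel),('wh',wh)):
    k,l,stt,c=cv2.connectedComponentsWithStats(m); 
    print(n,[(stt[j].tolist(),c[j].round(1).tolist()) for j in range(1,k) if stt[j][4]>12],'off',u,v)
c=cv2.resize(i[v:v+100,u:u+100].astype(np.uint8),(600,600),interpolation=3); cv2.imwrite('pics/s6c.png',c)
E
```

```text
10.55 [0.45168938 0.14003254 0.25431533] 29.999399957887363 [-0.17853142 -0.17155069 -1.34086597]
yel [([46, 34, 9, 9, 24], [49.5, 37.6]), ([46, 45, 19, 18, 112], [52.5, 53.5]), ([23, 47, 20, 24, 196], [30.8, 61.0])] off 221 133
wh [([0, 0, 26, 5, 81], [10.2, 1.3]), ([9, 34, 23, 11, 53], [21.4, 39.0]), ([51, 35, 14, 13, 109], [57.1, 41.0]), ([19, 52, 21, 23, 90], [25.7, 65.7]), ([47, 58, 17, 8, 81], [55.8, 61.6]), ([0, 74, 13, 26, 321], [5.7, 86.3]), ([50, 90, 11, 9, 73], [55.1, 93.9])] off 221 133
```

View pics/s6c.png

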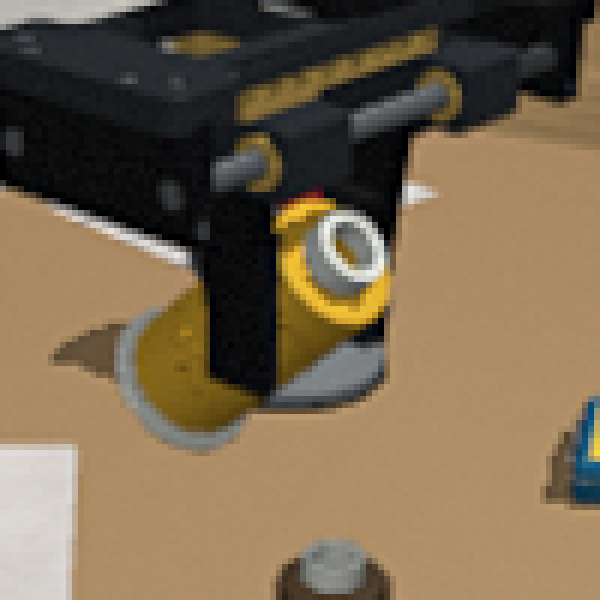

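The crop shows the spool tilted further, with the core end centred at (354,246) and the flange rim running from (117,360) to (235,432). I'll fit its pose to these outlines.

```bash
cat > fit.py <<'E'
from h import *
from scipy.optimize import least_squares
s,R,g=st(); o=np.array([221,133])
f=lambda P:(np.array(P,float)+.5)/6-.5+o
obs=[(0,.025,f([(117,360),(122,395),(145,425),(175,445),(205,451),(228,440)])),(.085,.021,f([(278,215),(300,200),(388,285),(372,315),(345,326)])),(.095,.012,f([(325,225),(350,210),(385,245),(380,270),(355,285)]))]
t=np.linspace(0,2*np.pi,181)
def circ(p,h,rad):
    th,L,d=p; a=R@[np.sin(th),0,-np.cos(th)]; l=R@[np.cos(th),0,np.sin(th)]
    return g+a*(h-L)+d*l+rad*(np.outer(np.cos(t),l)+np.outer(np.sin(t),R[:,1]))
def res(p):
    e=[]
    for h,rad,q in obs:
        c=proj('s6',circ(p,h,rad)).astype(np.float32).reshape(-1,1,2)
        e+=[cv2.pointPolygonTest(c,tuple(map(float,x)),True) for x in q]
    return e
r_=least_squares(res,[.75,.063,0.],x_scale=[.1,.01,.01],diff_step=1e-3,loss='soft_l1'); th,L,d=r_.x
print('tilt,L,d',r_.x.round(4),'res px',np.round(res(r_.x),1))
b=np.array([-L*np.sin(th)+d*np.cos(th),0,L*np.cos(th)+d*np.sin(th)]);print('bottom in tool mm',(b*1000).round(1))
C=np.array([.655,-.3044,.1269]);
for lean in(.78,.84):
    n=np.array([np.sin(lean)*np.cos(2.29),np.sin(lean)*np.sin(2.29),np.cos(lean)]); lab=C+.08*n
    xt=np.array([np.cos(2.29),np.sin(2.29),0]); Rt=np.c_[xt,np.cross([0,0,-1],xt),[0,0,-1]]
    print('label',lab.round(4),'grasp target',(lab-Rt@b).round(4))
x=R[:,0]; yaw=np.arctan2(x[1],x[0]); print('yaw now',yaw,'spin',-(2.29-yaw)); print('delta',lab-Rt@b-g)
E
python3 fit.py
```

```text
tilt,L,d [ 0.8153  0.0647 -0.0058] res px [ 0.9  0.3  0.4  0.3 -0.1 -0.  -0.3  0.3  0.5  0.8 -0.3  0.7  0.1 -0.1
  0.7 -0.8]
bottom in tool mm [-51.1   0.   40.2]
label [ 0.6179 -0.2621  0.1838] grasp target [ 0.5843 -0.2236  0.2239]
label [ 0.6158 -0.2596  0.1803] grasp target [ 0.5821 -0.2211  0.2204]
yaw now 2.871373085153066 spin 0.5813730851530661
delta [ 0.13079213 -0.36084452 -0.03276711]
```

Tilt is 0.815 with residuals under 1 px. I'll spin by 0.58 and travel to just short of the scanner.

Emit:
move_arm --steps '[{"dx": 0, "dy": 0, "dz": 0, "spin": 0.145}, {"dx": 0, "dy": 0, "dz": 0, "spin": 0.145}, {"dx": 0, "dy": 0, "dz": 0, "spin": 0.145}, {"dx": 0, "dy": 0, "dz": 0, "spin": 0.145}, {"dx": 0, "dy": 0, "dz": 0, "spin": 0}, {"dx": -1.5, "dy": -0.7, "dz": 0, "spin": 0}, {"dx": -3, "dy": -1.4, "dz": 0, "spin": 0}, {"dx": -3, "dy": -1.4, "dz": 0, "spin": 0}, {"dx": -3, "dy": -1.4, "dz": 0, "spin": 0}, {"dx": -1.5, "dy": -0.7, "dz": 0, "spin": 0}]'

```text
time: 11.6
ee_pos: [0.4888, 0.0097, 0.4163]
eef_rot: [0.412, 0.911, -0.0, -0.001]
ft_force: [-0.2, 0.6, -0.6]
width: 0.0407
grip_force: 30.0
```

```bash
python3 - <<'E'
from h import *
s,R,g=st(); x=R[:,0]; print(s['time'],g,np.arctan2(x[1],x[0]),s['joint_positions'],s['grip_force'],go([.583,-.222,.222]))
E
```

```text
11.6 [0.48856938 0.0097189  0.25230733] 2.2928901686131855 [ 0.92831607  0.13152299 -1.10058758  1.7477825   0.12027638  1.33716726
  0.52517765] 29.99947748165141 [-23.63  -8.23   3.02]
```

Emit:
move_arm --steps '[{"dx": -1.5, "dy": -0.7, "dz": 0, "spin": 0}, {"dx": -3, "dy": -1.4, "dz": 0, "spin": 0}, {"dx": -3, "dy": -1.4, "dz": 0, "spin": 0}, {"dx": -3, "dy": -1.4, "dz": 0, "spin": 0}, {"dx": -3, "dy": -1.4, "dz": 0, "spin": 0}, {"dx": -3, "dy": -1.4, "dz": 0, "spin": 0}, {"dx": -1.8, "dy": -0.5, "dz": 0, "spin": 0}, {"dx": -1, "dy": 0, "dz": 0, "spin": 0}, {"dx": 0, "dy": 0, "dz": 0, "spin": 0}, {"dx": 0, "dy": 0, "dz": 0, "spin": 0}]'

```text
time: 12.6
ee_pos: [0.5545, -0.1845, 0.4173]
eef_rot: [0.411, 0.912, 0.0, -0.0]
ft_force: [0.2, -0.1, -0.6]
width: 0.0408
grip_force: 30.0
```

```bash
python3 - <<'E'
from h import *
s,R,g=st(); x=R[:,0]; print(s['time'],g,np.arctan2(x[1],x[0]),s['joint_positions'],s['grip_force'],go([.583,-.222,.222]))
grab('side','s7'); grab('top','t7')
th=.8153; a=R@[np.sin(th),0,-np.cos(th)]; B=g+R@[-.0511,0,.0402]
print('pred side bottom,top',proj('s7',[B,B+.095*a]).round(1),'window',proj('s7',[[.655,-.3044,.1269]]))
i=cv2.imread('pics/s7.png'); h=cv2.cvtColor(i,cv2.COLOR_BGR2HSV)
m=((h[...,0]>18)&(h[...,0]<32)&(h[...,1]>200)&(h[...,2]>60)).astype(np.uint8); w=((h[...,1]<40)&(h[...,2]>110)).astype(np.uint8)
q=proj('s7',[g])[0].astype(int); print('grasp px',q)
for n,mm in(('y',m),('w',w)):
    z=np.zeros_like(mm); z[q[1]-35:q[1]+35,q[0]-35:q[0]+35]=mm[q[1]-35:q[1]+35,q[0]-35:q[0]+35]
    k,l,st_,c=cv2.connectedComponentsWithStats(z); print(n,[(st_[j].tolist(),c[j].round(1).tolist()) for j in range(1,k) if st_[j][4]>8])
E
```

```text
12.6 [ 0.55448854 -0.18436001  0.25334147] 2.2947012004304654 [ 0.99093613  0.38016298 -0.95112447  1.51628296  0.31032264  1.40547004
  0.74638502] 29.99950831734168 [-4.71 -0.36  3.13]
pred side bottom,top [[280.9 141.8]
 [290.3 124.8]] window [[270.6802238  158.81764273]]
grasp px [287 132]
y [([275, 122, 22, 26, 212], [285.4, 136.7])]
w [([252, 112, 38, 39, 753], [263.4, 132.0]), ([286, 122, 8, 8, 30], [289.2, 126.0]), ([285, 163, 8, 4, 22], [288.1, 164.8])]
```

Emit:
move_arm --steps '[{"dx": -1, "dy": -0.1, "dz": 0.6, "spin": 0}, {"dx": -1.3, "dy": -0.1, "dz": 0.9, "spin": 0}, {"dx": -1.3, "dy": -0.1, "dz": 0.9, "spin": 0}, {"dx": -0.8, "dy": -0.06, "dz": 0.5, "spin": 0}, {"dx": -0.3, "dy": 0, "dz": 0.2, "spin": 0}, {"dx": 0, "dy": 0, "dz": 0, "spin": 0}, {"dx": 0, "dy": 0, "dz": 0, "spin": 0}, {"dx": 0, "dy": 0, "dz": 0, "spin": 0}, {"dx": 0, "dy": 0, "dz": 0, "spin": 0}, {"dx": 0, "dy": 0, "dz": 0, "spin": 0}]'

```text
time: 13.7
ee_pos: [0.5826, -0.2238, 0.3867]
eef_rot: [0.412, 0.911, -0.0, 0.0]
ft_force: [-0.6, 0.4, -1.4]
width: 0.0407
grip_force: 30.0
```

```bash
python3 - <<'E'
from h import *
s,R,g=st(); print(s['time'],g,s['grip_force'],abs(s['joint_vel']).max(),s['ft_force'])
grab('side','s8')
th=.8153; a=R@[np.sin(th),0,-np.cos(th)]; B=g+R@[-.0511,0,.0402]; C=np.array([.655,-.3044,.1269])
for le in(.78,.86):
    n=np.array([np.sin(le)*np.cos(2.29),np.sin(le)*np.sin(2.29),np.cos(le)]); y=np.array([-np.sin(2.29),np.cos(2.29),0]); x=np.cross(y,n)
    print('label in window mm',((B-C)@np.c_[x,y,n]*1000).round(1),'angle',np.arccos(a@n),'height',B[2])
print('pred core top',proj('s8',[B+.095*a]))
i=cv2.imread('pics/s8.png'); h=cv2.cvtColor(i,cv2.COLOR_BGR2HSV); q=proj('s8',[g])[0].astype(int)
w=((h[...,1]<40)&(h[...,2]>110)).astype(np.uint8); z=np.zeros_like(w); z[q[1]-25:q[1]+25,q[0]-25:q[0]+25]=w[q[1]-25:q[1]+25,q[0]-25:q[0]+25]
k,l,S,c=cv2.connectedComponentsWithStats(z); print([(S[j].tolist(),c[j].round(1).tolist()) for j in range(1,k) if S[j][4]>8])
E
```

```text
13.7 [ 0.58266212 -0.22387132  0.22269372] 29.99939880832244 0.0016454643248366727 [-0.56092111  0.35640756 -1.40142635]
label in window mm [ 1.5  1.3 79.7] angle 0.03594227857779394 height 0.1825251409988008
label in window mm [-4.9  1.3 79.6] angle 0.0441094880208609 height 0.1825251409988008
pred core top [[285.5346926  131.47488688]]
[([258, 120, 27, 36, 361], [264.9, 136.4]), ([277, 123, 2, 6, 9], [277.3, 125.0]), ([281, 129, 9, 8, 29], [284.9, 132.3])]
```

The label is 80 mm out, within 5 mm of the window axis and about 0.04 rad off it. The arm is steady, and the core is seen where predicted. I'm handing it in.

```bash
python3 -c "
from h import *
print(job.close_job())"
```

```text
the job is handed in; nothing more can be done
None
```

I handed the job in at about 14 s with the yellow spool held still, its label by my measurements about 80 mm from the scanner window, within 5 mm of the window's axis and about 0.04 rad off square; the hand-in returned no verdict.

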